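# Bring the bracket's mark under the drill

### The job

Slide the long bracket along the bench until the cross marked near its end lies straight under the tip of the drill bit, then let go of it. Keep the bracket flat on the bench all the way, and leave the short, already drilled bracket where it is.

Things in the scene. Friction and masses are not known exactly. Their poses are not given: they have to be found in the camera images.
- long_lug (a point): Centre of the lug of the LONG steel bracket: grip here. Loose, 0.75 kg: flat bar 220 x 40 x 8 mm on the bench; upright lug 60 long (along x) x 10 thick (y) x 60 high on its centre line, middle 40 mm from one end, 180 from the marked end. Lug centre 38 mm above the bench, top 68. x: along the bar to the marked end, roughly away from the robot; z up. Lies left or right of the drill.
- mark (a point): The mark to be drilled: white 24 mm dot with a black cross on the long bracket's top face, 8 mm above the bench, on the bar's centre line 155 mm from the lug's middle, near the end. Axes as long_lug. (The bar's two dark 11 mm holes, 65 and 85 mm from the lug, are already drilled.) The short bracket has no such mark.
- bit_tip (a point): Point of the fixed drill bit, 30 mm above the bench. The 8 mm bit shows 65 mm below a 40 mm chuck; above it, on the same vertical axis, grey collar (76 mm) and red drill body (70 mm), black top 307 mm up. An arm 200 mm up joins it to a 300 mm pillar with a 110 mm round foot, 200 mm from the bit, beyond it as seen from the robot and to the left. x: from bit to pillar; z up.
- short_lug (a point): Centre of the lug of the SHORT steel bracket, 38 mm above the bench. Like the long one but its bar is 150 mm long, ending 110 mm from the lug's middle, with the two drilled holes and no mark. Loose; lies on the other side of the drill from the long one; leave it alone. Same axes.
There are look-alikes about, which are no part of the job. Leave any orange look-alike of the part that bears long_lug alone.

How it is judged:
At the end, for the whole second after the job is handed in: The cross on the long bracket is within 12 mm, level, of the point straight below the bit tip; the bracket lies flat on the bench (mark under 14 mm high, lug within 6 degrees of upright), released (horizontal distance between mark and bit_tip below 0.012 m and height (world z) of mark below 0.014 m and angle between long_lug's own z axis and vertical below 0.1 rad); the robot touches nothing.
It fails at once if the long bracket is lifted more than 25 mm off the bench (height (world z) of long_lug above 0.063 m or height (world z) of mark above 0.033 m).
It fails at once if the short bracket is moved more than 30 mm (distance of short_lug from where it was at the start of the episode above 0.03 m).
It also fails if it takes over 40 s, if anything falls off the work surface, if the arm or the gripper's body presses on something with over 40 N, if the wrist force passes 120 N, or if a joint passes its speed limit or range.

### The arm

A 6-joint arm with a two-finger parallel gripper is mounted at the origin on the work surface. World frame = base frame: x ahead of the robot, y to its left, z up, the work surface at z = 0. Lengths are in m, angles in rad, forces in N, time in s.
With the tool pointing down it reaches from about 0.325 to 0.9 m from the base axis. Payload 6.1 kg.
Tool frame: the origin (TCP) lies midway between the tips of the shut fingers; the grasp point (between the pads) lies 19 mm behind it; z points along the fingers, y is the line along which they close (so a half turn about z gives the same grasp; the last joint's range is limited). The gripper opens to 85 mm and grips with 20 to 120 N. Pads are 22 mm wide; open, the fingers measure 114 mm over their backs; the gripper's body (76 mm by 85 mm) begins 54 mm behind the grasp point. The pads swing forward as they close: fully open they stand 13 mm farther back than shut.
Start: joints at [1.127, 0.22, 1.526, -0, 1.395, -0.126], TCP at [0.195, 0.594, 0.231] pointing down, gripper open.
Joint ranges: [-2.98, 2.98], [-0.91, 2.08], [0.09, 2.57], [-1.24, 4.39], [0.2, 2.65], [-2.68, 2.68]. Speed limits (rad/s): [2.57, 2.57, 3.01, 3.14, 3.14, 3.14].

### API

Orientations are given as a unit quaternion [w, x, y, z].
In Python, from rig import monitor, eyes, env, nets gives the robot as it stands.
- The arm moves only by the tool send_rows, never from a script. Its argument "moves" is a list of rows, each an object with "xyz": the shift along the tool's x, y, z in mm, a list of three; "spin": the turn about the tool's z in degrees; "grip": the gripper's target within -1 to 1 (fully open at 1, half-way at 0, shut at -1). In form: [{"xyz": [tx, ty, tz], "spin": spin, "grip": grip}, ...]. A call has 1 to 12 rows; each row shifts and turns the commanded pose from where the row before left it, along the tool's axes as they then stand; what a row does not reach is not made up. A row lasts 1/12 s, in which the tool goes at most 41.7 mm and 7.16 degrees, less where a joint would pass 70% of its speed; a pose out of reach is approached as far as the arm can. A call with a gripper value outside its range is refused whole. The fingers move at their own pace and stop on an object; the grip force is fixed at half the most. Time passes only in rows, so rows that do not move let the fingers close. It gives the time, the measured TCP pose, the force, the opening and the grip force at its end, in the units of the state.
- monitor.observe(): the state, without advancing time (a new reading comes with each control period).
- eyes.camera(name): name is "scene" or "top" or "wrist"; returns a dict with "img" (480x640x3 uint8, red, green, blue), "K" (3x3 intrinsics, pixels), "T" (4x4, takes a point from camera to world coordinates). Camera axes: x right, y down, z forward; pixel columns grow to the right and rows downward; lengths in m; the calibration is good to about 2 mm. A picture is of the moment at which its call begins. There is no depth.
- env.sign_off(): hands the job in; it is judged then, once.
Trained networks look in the newest picture that a camera, given by its name, has taken for a name from the list of things; names that differ only in an ending like _2 or _b are one class to them, and where a whole thing is asked for, a point or a joint stands for the part that bears it (a point fixed in the world has none). Each returns a list of dicts, best first, with "p" (0 to 1); they miss things now and then, are a little off and sometimes report something else, mostly with a low value. They report only what shows in the picture. A call takes as long as a camera call. They do not tell look-alikes from the thing itself.
- nets.boxes_of(thing, camera): "rect" ([left, top, right, bottom] in pixels, round what is visible of it).
- nets.landmark_of(thing, camera): "uv" ([column, row] in pixels: a listed point, or the origin of a listed thing).
The state is a dict: "t": time; "q": joint angles; "qd": joint speeds; "joint_efforts": joint torques, N m; "tool_pos": TCP position; "eef_rot": TCP orientation; "ft_force": force on the tool from outside, world axes, zero at the start; "wrist_torque": the same for the moment, N m; "opening": opening from 0.0 (shut) to 1.0 (fully open); "grip_force": force on a finger pad.
Only numpy, scipy, OpenCV 4.12 (cv2) and the standard library are available. Lean on these libraries where they do the work, as an engineer would, in place of code of your own. Each camera call takes 0.05 s, during which the arm holds its last target. There are 200 camera calls.

## Working session

There is one attempt and no reset: what is moved stays moved. The work goes in short steps, Python scripts to look and compute and a tool call to move; the robot and the scene stay as the last step left them, time stands still between calls to the robot, and variables do not carry over. Pictures are saved under pics/ and viewed, at most 10 in all, crops included, and the job is handed in when it is done.

Besides the shell and the picture viewer there is one more tool, called after ">>>" by a JSON object that holds its "name" and its "arguments", one argument or row to a line. send_rows: Moves the arm, as the interface text tells. Its arguments: {"type":"object","properties":{"moves":{"type":"array"}},"required":["moves"]}

```bash
mkdir -p pics; cat > h.py <<'E'
from rig import monitor, eyes, env, nets
import numpy as np, cv2
def ray(c,uv):
    d=c["T"][:3,:3]@np.linalg.solve(c["K"],[uv[0],uv[1],1.0]); return c["T"][:3,3],d
def atz(c,uv,z):
    o,d=ray(c,uv); return o+d*(z-o[2])/d[2]
def proj(c,p):
    T=np.linalg.inv(c["T"]); q=c["K"]@(T[:3,:3]@np.array(p)+T[:3,3]); return q[:2]/q[2]
def save(c,n): cv2.imwrite("pics/"+n,c["img"][:,:,::-1])
E
python3 - <<'E'
from h import *
np.set_printoptions(precision=3,suppress=True)
Z=dict(long_lug=.038,mark=.008,bit_tip=.03,short_lug=.038)
for n in("scene","top"):
    c=eyes.camera(n); save(c,n+"1.png"); print(n,c["T"][:3,3])
    for k,z in Z.items():
        for r in nets.landmark_of(k,n): print(k,r["p"],np.array(r["uv"]),atz(c,r["uv"],z))
print(monitor.observe())
E
```

```text
scene [0.787 0.372 0.876]
long_lug 0.9 [299.5 130.6] [ 0.265 -0.316  0.038]
long_lug 0.86 [263.6 186.8] [ 0.433 -0.237  0.038]
mark 0.91 [198.5 226.8] [ 0.592 -0.265  0.008]
mark 0.74 [364.2 134.1] [ 0.137 -0.226  0.008]
short_lug 0.95 [388.1 323. ] [0.46  0.168 0.038]
top [ 0.409 -0.014  1.39 ]
long_lug 0.73 [454.4 333.4] [ 0.252 -0.318  0.038]
long_lug 0.65 [420.4 250.9] [ 0.435 -0.241  0.038]
mark 0.74 [431.  184.8] [ 0.589 -0.27   0.008]
short_lug 0.63 [236.1 241.5] [0.453 0.173 0.038]
short_lug 0.31 [422.1 255.2] [ 0.426 -0.245  0.038]
{'t': 0.5, 'q': array([ 1.127,  0.22 ,  1.527, -0.   ,  1.395, -0.126]), 'qd': array([ 0.001, -0.002, -0.001,  0.   , -0.001,  0.001]), 'joint_efforts': array([ -0.001, -49.632, -38.932,  -0.   ,   0.002,   0.   ]), 'tool_pos': array([0.195, 0.594, 0.231]), 'eef_rot': array([ 0.   ,  0.158,  0.987, -0.   ]), 'ft_force': array([0.515, 0.218, 0.544]), 'wrist_torque': array([ 0.016, -0.025,  0.026]), 'grip_force': 0.0, 'opening': 0.9996837494683268}
```

View pics/scene1.png

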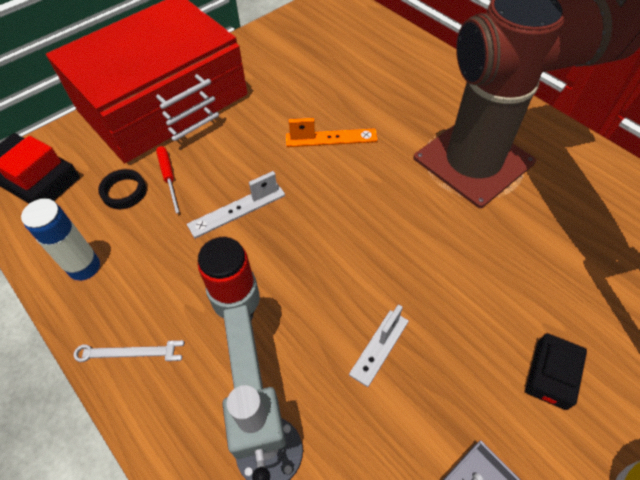

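View pics/top1.png

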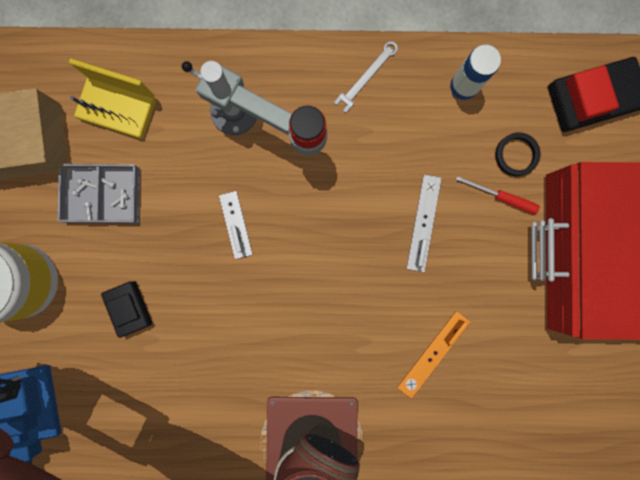

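The scene view shows the grey long bracket (cross at 200,226, lug at 263,187), the short bracket (388,323), and the orange look-alike (330,135), which I leave alone. The top view shows the drill's black top at about (308,126), with the long bracket running from (431,185) to (420,251). Neither view shows the bit itself, so I'll get its axis from the drill top.

```bash
python3 - <<'E'
from h import *
np.set_printoptions(precision=4,suppress=True)
for n in("scene","top"):
    c=eyes.camera(n); im=c["img"].astype(int)
    p0={"scene":(222,257),"top":(307,125)}[n]
    dark=(im.max(2)<60).astype(np.uint8)
    k,l,s,ce=cv2.connectedComponentsWithStats(dark,connectivity=4)
    i=l[p0[1],p0[0]]; print(n,"black",s[i],ce[i],atz(c,ce[i],.307))
    x,y,w,h,_=s[i]
    cs,_=cv2.findContours((l==i).astype(np.uint8),0,1); e=cv2.fitEllipse(max(cs,key=len)); print(e,atz(c,e[0],.307))
    pil={"scene":(243,402),"top":(212,72)}[n]; print("pillar",atz(c,pil,.300))
    for k in("bit_tip","mark","long_lug"):
        print(k,[(r["p"],np.array(r["uv"])) for r in nets.landmark_of(k,n)])
c=eyes.camera("wrist"); o=monitor.observe(); print(c["T"],o["tool_pos"])
big=lambda n,x,y:None
E
```

```text
scene black [ 199  238   46   40 1438] [221.0438 257.4138] [0.6642 0.017  0.307 ]
((221.0462646484375, 257.41192626953125), (38.96903610229492, 45.028629302978516), 77.27106475830078) [0.6642 0.017  0.307 ]
pillar [0.7563 0.1895 0.3   ]
bit_tip [(0.65, array([262.9, 186. ]))]
mark [(0.85, array([364.3, 133.5])), (0.74, array([198.1, 225.7]))]
long_lug [(0.82, array([298.9, 128.9])), (0.62, array([263.6, 188.1]))]
top black [     0      0    640    480 297030] [320.1671 238.2442] [ 0.4512 -0.0154  0.307 ]
((315.89501953125, 240.3406524658203), (556.7719116210938, 749.8101806640625), 93.27973937988281) [ 0.4474 -0.0078  0.307 ]
pillar [0.7544 0.1854 0.3   ]
bit_tip []
mark [(0.83, array([431.9, 183. ])), (0.55, array([414.2, 383.7]))]
long_lug [(0.82, array([422. , 253.5])), (0.78, array([454.5, 330.7]))]
[[ 0.3125  0.903   0.295   0.1192]
 [ 0.9499 -0.2971 -0.0968  0.6185]
 [ 0.0002  0.3105 -0.9506  0.3726]
 [ 0.      0.      0.      1.    ]] [0.1953 0.5937 0.2313]
```

>>> {"name": "send_rows", "arguments": {
  "moves": [
    {"xyz": [0, 0, 0], "spin": -4, "grip": 1},
    {"xyz": [0, 0, 0], "spin": -4, "grip": 1},
    {"xyz": [-17.4, -35.3, 0], "spin": 0, "grip": 1},
    {"xyz": [-17.4, -35.3, 0], "spin": 0, "grip": 1},
    {"xyz": [-17.4, -35.3, 0], "spin": 0, "grip": 1},
    {"xyz": [-17.4, -35.3, 0], "spin": 0, "grip": 1},
    {"xyz": [-17.4, -35.3, 0], "spin": 0, "grip": 1},
    {"xyz": [-17.4, -35.3, 0], "spin": 0, "grip": 1},
    {"xyz": [-17.4, -35.3, 0], "spin": 0, "grip": 1},
    {"xyz": [-17.4, -35.3, 0], "spin": 0, "grip": 1},
    {"xyz": [-17.4, -35.3, 0], "spin": 0, "grip": 1},
    {"xyz": [-17.4, -35.3, 0], "spin": 0, "grip": 1}
  ]
}}

```text
t: 1.95
tool_pos: [0.304, 0.2139, 0.2316]
eef_rot: [0.001, 0.089, 0.996, 0.0]
ft_force: [0.6, -0.1, 0.8]
opening: 1.0
grip_force: 0.0
```

>>> {"name": "send_rows", "arguments": {
  "moves": [
    {"xyz": [-17.4, -35.3, 8], "spin": 0, "grip": 1},
    {"xyz": [-17.4, -35.3, 8], "spin": 0, "grip": 1},
    {"xyz": [-17.4, -35.3, 8], "spin": 0, "grip": 1},
    {"xyz": [-17.4, -35.3, 8], "spin": 0, "grip": 1},
    {"xyz": [-17.4, -35.3, 8], "spin": 0, "grip": 1},
    {"xyz": [-17.4, -35.3, 8], "spin": 0, "grip": 1},
    {"xyz": [-17.4, -35.3, 8], "spin": 0, "grip": 1},
    {"xyz": [-17.4, -35.3, 8], "spin": 0, "grip": 1},
    {"xyz": [-17.4, -35.3, 8], "spin": 0, "grip": 1},
    {"xyz": [-17.4, -35.3, 8], "spin": 0, "grip": 1},
    {"xyz": [-17.4, -35.3, 8], "spin": 0, "grip": 1},
    {"xyz": [-17.4, -35.3, 8], "spin": 0, "grip": 1}
  ]
}}

```text
t: 2.95
tool_pos: [0.4346, -0.2407, 0.135]
eef_rot: [0.0, 0.089, 0.996, -0.0]
ft_force: [0.2, -0.1, 0.1]
opening: 0.999
grip_force: 0.0
```

```bash
cat > m.py <<'E'
from h import *
import sys
from scipy.spatial.transform import Rotation as R
np.set_printoptions(precision=4,suppress=True)
c=eyes.camera("wrist"); save(c,sys.argv[1]); o=monitor.observe()
q=o["eef_rot"]; Rm=R.from_quat([q[1],q[2],q[3],q[0]]).as_matrix()
print("t",o["t"],"tcp",o["tool_pos"],"\n",Rm,o["q"],o["ft_force"],o["opening"],o["grip_force"])
for k,z in dict(long_lug=.038,mark=.008,bit_tip=.03).items():
    for r in nets.landmark_of(k,"wrist"):
        P=atz(c,r["uv"],z); print(k,r["p"],np.array(r["uv"]),P,"tool mm",1000*Rm.T@(P-o["tool_pos"]))
E
python3 m.py w1.png
```

```text
t 3.0 tcp [ 0.4354 -0.2464  0.133 ] 
 [[-0.9837  0.18   -0.0003]
 [ 0.18    0.9837 -0.0031]
 [-0.0002 -0.0031 -1.    ]] [-0.6709  0.0158  1.943  -0.0029  1.181  -2.0597] [-2.1473 -4.5544  0.226 ] 1.0012043202529306 0.0
long_lug 0.57 [310.8 244.7] [ 0.4335 -0.2417  0.038 ] tool mm [ 2.7782  4.5245 94.9849]
mark 0.72 [309.4 421.8] [ 0.5867 -0.2709  0.008 ] tool mm [-153.1984    3.5212  125.0268]
mark 0.66 [314.1 242.4] [ 0.4421 -0.2412  0.008 ] tool mm [ -5.5556   6.7215 124.9802]
```

View pics/w1.png

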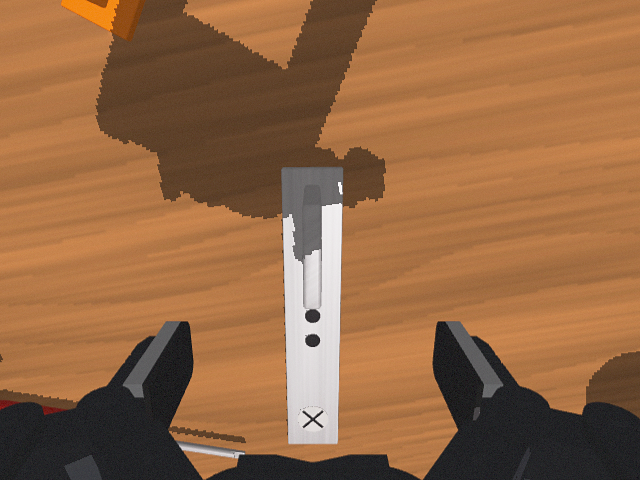

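The wrist view shows the bracket lined up with the tool, with the lug around (312,245) and the cross at (312,419). The lug is about 4 mm along +y of the tool. I'll correct for that, descend and close.

>>> {"name": "send_rows", "arguments": {
  "moves": [
    {"xyz": [2, 4, 15], "spin": 0, "grip": 1},
    {"xyz": [0, 0, 18], "spin": 0, "grip": 1},
    {"xyz": [0, 0, 18], "spin": 0, "grip": 1},
    {"xyz": [0, 0, 18], "spin": 0, "grip": 1},
    {"xyz": [0, 0, 18], "spin": 0, "grip": 1},
    {"xyz": [0, 0, 18], "spin": 0, "grip": 1},
    {"xyz": [0, 0, 0], "spin": 0, "grip": 0},
    {"xyz": [0, 0, 0], "spin": 0, "grip": -1},
    {"xyz": [0, 0, 0], "spin": 0, "grip": -1},
    {"xyz": [0, 0, 0], "spin": 0, "grip": -1},
    {"xyz": [0, 0, 0], "spin": 0, "grip": -1},
    {"xyz": [0, 0, 0], "spin": 0, "grip": -1}
  ]
}}

```text
t: 4.15
tool_pos: [0.434, -0.2352, 0.0317]
eef_rot: [0.001, 0.089, 0.996, -0.001]
ft_force: [-2.0, -4.8, 2.6]
opening: 0.148
grip_force: 2.7
```

```bash
python3 m.py w2.png; python3 - <<'E'
from h import *
c=eyes.camera("top")
print("bit from top:",atz(c,(308,125),.307)," refl lug->", proj(c,[.6642,.017,.307]))
im=c["img"][85:170,270:350]; cv2.imwrite("pics/t2.png",cv2.resize(im[:,:,::-1],None,fx=6,fy=6,interpolation=0))
E
```

```text
t 4.2 tcp [ 0.434  -0.2353  0.0316] 
 [[-0.9841  0.1774  0.002 ]
 [ 0.1774  0.9841 -0.0023]
 [-0.0023 -0.0019 -1.    ]] [-0.6563  0.1555  2.0147 -0.0008  0.9684 -2.0483] [1.4573 0.5096 9.7608] 0.10900770199975339 60.99060773849487
bit from top: [0.65663091 0.00851996 0.307     ]  refl lug-> [303.36887133 120.8189388 ]
```

View pics/t2.png

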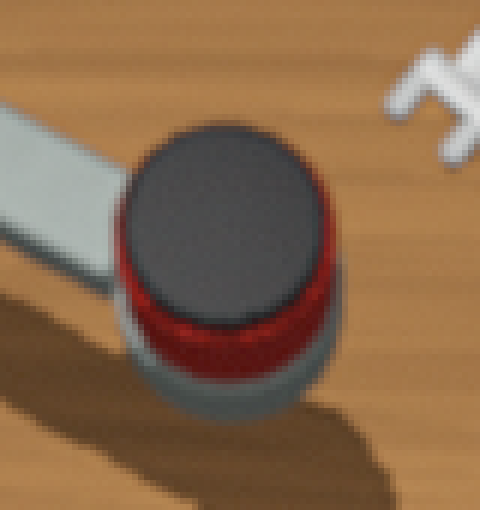

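The lug is gripped (opening about 9 mm, 61 N). In the top crop, the centre of the drill's black disc is at about (307,122). The two views put the bit near (0.663, 0.013). Now I'll slide the bracket there.

>>> {"name": "send_rows", "arguments": {
  "moves": [
    {"xyz": [-1, 13, 0], "spin": 0, "grip": -1},
    {"xyz": [-1, 13, 0], "spin": 0, "grip": -1},
    {"xyz": [-1, 13, 0], "spin": 0, "grip": -1},
    {"xyz": [-1, 13, 0], "spin": 0, "grip": -1},
    {"xyz": [-1, 13, 0], "spin": 0, "grip": -1},
    {"xyz": [-1, 13, 0], "spin": 0, "grip": -1},
    {"xyz": [-1, 13, 0], "spin": 0, "grip": -1},
    {"xyz": [-1, 13, 0], "spin": 0, "grip": -1},
    {"xyz": [-1, 13, 0], "spin": 0, "grip": -1},
    {"xyz": [-1, 13, 0], "spin": 0, "grip": -1},
    {"xyz": [-1, 13, 0], "spin": 0, "grip": -1}
  ]
}}

```text
t: 5.32
tool_pos: [0.4706, -0.0964, 0.0316]
eef_rot: [0.001, 0.089, 0.996, -0.001]
ft_force: [-1.2, -5.7, 5.7]
opening: 0.108
grip_force: 60.4
```

>>> {"name": "send_rows", "arguments": {
  "moves": [
    {"xyz": [-1, 13, 0], "spin": 0, "grip": -1},
    {"xyz": [-1, 13, 0], "spin": 0, "grip": -1},
    {"xyz": [-1, 13, 0], "spin": 0, "grip": -1},
    {"xyz": [-1, 13, 0], "spin": 0, "grip": -1},
    {"xyz": [-1, 13, 0], "spin": 0, "grip": -1},
    {"xyz": [-1, 13, 0], "spin": 0, "grip": -1},
    {"xyz": [-1, 13, 0], "spin": 0, "grip": -1},
    {"xyz": [-1, 13, 0], "spin": 0, "grip": -1},
    {"xyz": [-1, 13, 0], "spin": 0, "grip": -1},
    {"xyz": [-1, 13, 0], "spin": 0, "grip": -1},
    {"xyz": [-1, 13, 0], "spin": 0, "grip": -1},
    {"xyz": [0, 0, 0], "spin": 0, "grip": -1}
  ]
}}

```text
t: 6.32
tool_pos: [0.5072, 0.045, 0.0316]
eef_rot: [0.001, 0.089, 0.996, 0.001]
ft_force: [2.1, 5.5, 7.3]
opening: 0.109
grip_force: 60.8
```

```bash
python3 m.py w3.png
```

```text
t 6.3667 tcp [0.5072 0.045  0.0316] 
 [[-0.9843  0.1762  0.0033]
 [ 0.1762  0.9843  0.0018]
 [-0.0029  0.0023 -1.    ]] [-0.0679  0.1889  1.9757  0.0024  0.9739 -1.4629] [2.5464 5.3862 6.888 ] 0.10533089653931599 60.65564453601837
```

View pics/w3.png

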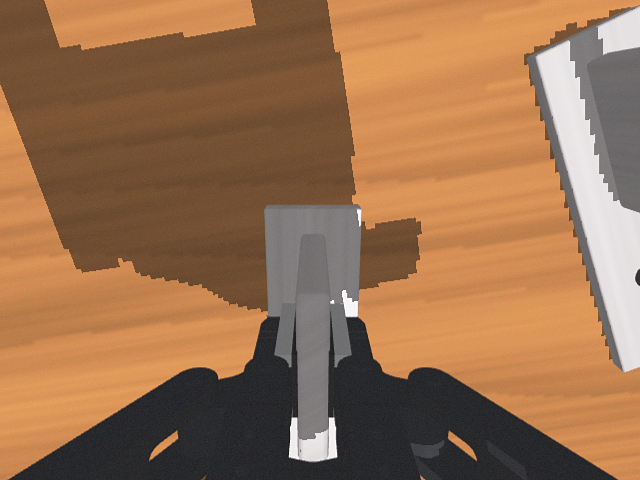

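The bracket slid with the grip; the view shows the lug held between the pads. I'll release it, rise straight up and check the cross against the bit.

>>> {"name": "send_rows", "arguments": {
  "moves": [
    {"xyz": [0, 0, 0], "spin": 0, "grip": 1},
    {"xyz": [0, 0, 0], "spin": 0, "grip": 1},
    {"xyz": [0, 0, 0], "spin": 0, "grip": 1},
    {"xyz": [0, 0, 0], "spin": 0, "grip": 1},
    {"xyz": [0, 0, -18], "spin": 0, "grip": 1},
    {"xyz": [0, 0, -18], "spin": 0, "grip": 1},
    {"xyz": [0, 0, -18], "spin": 0, "grip": 1},
    {"xyz": [0, 0, -18], "spin": 0, "grip": 1},
    {"xyz": [0, 0, -18], "spin": 0, "grip": 1},
    {"xyz": [0, 0, -18], "spin": 0, "grip": 1},
    {"xyz": [0, 0, 0], "spin": 0, "grip": 1},
    {"xyz": [0, 0, 0], "spin": 0, "grip": 1}
  ]
}}

```text
t: 7.52
tool_pos: [0.5061, 0.0432, 0.139]
eef_rot: [0.001, 0.089, 0.996, -0.0]
ft_force: [-0.8, -0.4, -0.1]
opening: 1.004
grip_force: 0.0
```

```bash
python3 m.py w4.png
```

```text
t 7.5667 tcp [0.5052 0.0433 0.1378] 
 [[-0.9841  0.1774 -0.0002]
 [ 0.1774  0.9841 -0.    ]
 [ 0.0002 -0.0001 -1.    ]] [-0.0702  0.0275  1.9213 -0.0001  1.193  -1.4626] [-0.7536 -0.2516 -0.9387] 1.00108865729261 0.0
long_lug 0.71 [317.  248.2] [0.5094 0.0453 0.038 ] tool mm [-3.7385  2.703  99.8029]
mark 0.95 [312.5 417.9] [0.6588 0.0155 0.008 ] tool mm [-156.105    -0.0588  129.7681]
bit_tip 0.75 [307.8 443.2] [0.6621 0.0114 0.03  ] tool mm [-160.0552   -3.5644  107.7675]
bit_tip 0.74 [523.4 127.9] [0.4611 0.1746 0.03  ] tool mm [ 66.7465 121.4394 107.8094]
```

View pics/w4.png

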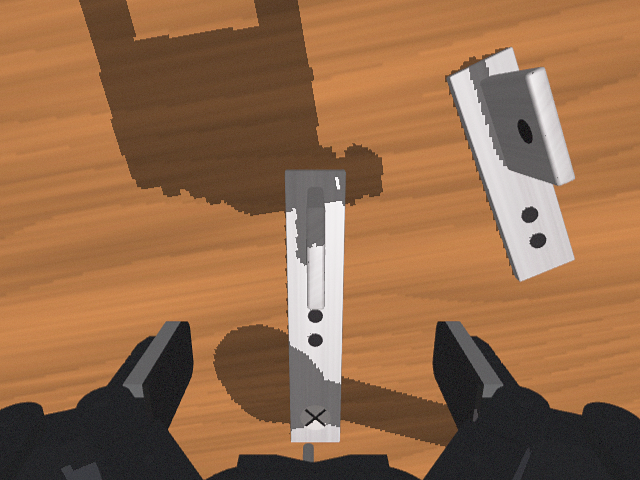

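The cross is at (316,418) and the bit tip at (308,444). That puts the cross about 4 mm short and 6 mm to the left of the tip, which is inside tolerance. One small regrip will centre it.

>>> {"name": "send_rows", "arguments": {
  "moves": [
    {"xyz": [0, 0, 18], "spin": 0, "grip": 1},
    {"xyz": [0, 0, 18], "spin": 0, "grip": 1},
    {"xyz": [0, 0, 18], "spin": 0, "grip": 1},
    {"xyz": [0, 0, 18], "spin": 0, "grip": 1},
    {"xyz": [0, 0, 18], "spin": 0, "grip": 1},
    {"xyz": [0, 0, 18], "spin": 0, "grip": 1},
    {"xyz": [0, 0, 0], "spin": 0, "grip": 0},
    {"xyz": [0, 0, 0], "spin": 0, "grip": -1},
    {"xyz": [0, 0, 0], "spin": 0, "grip": -1},
    {"xyz": [0, 0, 0], "spin": 0, "grip": -1},
    {"xyz": [0, 0, 0], "spin": 0, "grip": -1},
    {"xyz": [0, 0, 0], "spin": 0, "grip": -1}
  ]
}}

```text
t: 8.72
tool_pos: [0.5063, 0.0434, 0.0314]
eef_rot: [0.001, 0.089, 0.996, 0.0]
ft_force: [-0.4, 4.7, 4.4]
opening: 0.143
grip_force: 4.2
```

>>> {"name": "send_rows", "arguments": {
  "moves": [
    {"xyz": [0, 0, 0], "spin": 0, "grip": -1},
    {"xyz": [-2, -3, 0], "spin": 0, "grip": -1},
    {"xyz": [-2, -3, 0], "spin": 0, "grip": -1},
    {"xyz": [0, 0, 0], "spin": 0, "grip": -1},
    {"xyz": [0, 0, 0], "spin": 0, "grip": -1},
    {"xyz": [0, 0, 0], "spin": 0, "grip": -1}
  ]
}}

```text
t: 9.22
tool_pos: [0.509, 0.0373, 0.0313]
eef_rot: [0.001, 0.089, 0.996, 0.0]
ft_force: [-1.3, 3.1, 5.9]
opening: 0.108
grip_force: 62.2
```

>>> {"name": "send_rows", "arguments": {
  "moves": [
    {"xyz": [0, 0, 0], "spin": 0, "grip": 1},
    {"xyz": [0, 0, 0], "spin": 0, "grip": 1},
    {"xyz": [0, 0, 0], "spin": 0, "grip": 1},
    {"xyz": [0, 0, 0], "spin": 0, "grip": 1},
    {"xyz": [0, 0, -18], "spin": 0, "grip": 1},
    {"xyz": [0, 0, -18], "spin": 0, "grip": 1},
    {"xyz": [0, 0, -18], "spin": 0, "grip": 1},
    {"xyz": [0, 0, -18], "spin": 0, "grip": 1},
    {"xyz": [0, 0, -18], "spin": 0, "grip": 1},
    {"xyz": [0, 0, -18], "spin": 0, "grip": 1},
    {"xyz": [0, 0, 0], "spin": 0, "grip": 1},
    {"xyz": [0, 0, 0], "spin": 0, "grip": 1}
  ]
}}

```text
t: 10.22
tool_pos: [0.5092, 0.0366, 0.1392]
eef_rot: [0.001, 0.089, 0.996, -0.0]
ft_force: [-0.0, 0.1, -1.0]
opening: 1.002
grip_force: 0.0
```

```bash
python3 m.py w5.png
```

```text
t 10.2667 tcp [0.5082 0.0367 0.1379] 
 [[-0.9841  0.1773 -0.    ]
 [ 0.1773  0.9841 -0.0001]
 [ 0.     -0.0001 -1.    ]] [-0.0827  0.0332  1.9153 -0.0001  1.1931 -1.4752] [-0.6638 -0.3996 -0.7175] 0.9968696536120523 0.0
long_lug 0.61 [314.2 244.1] [0.5096 0.0375 0.038 ] tool mm [-1.231   0.9757 99.8808]
long_lug 0.32 [310.3 420.9] [0.6388 0.0115 0.038 ] tool mm [-132.9744   -1.627    99.8802]
mark 0.91 [310.  418.9] [0.6627 0.0068 0.008 ] tool mm [-157.3412   -2.0528  129.8801]
bit_tip 0.73 [316.2 439.4] [0.663  0.0115 0.03  ] tool mm [-156.8152    2.6759  107.8798]
```

View pics/w5.png

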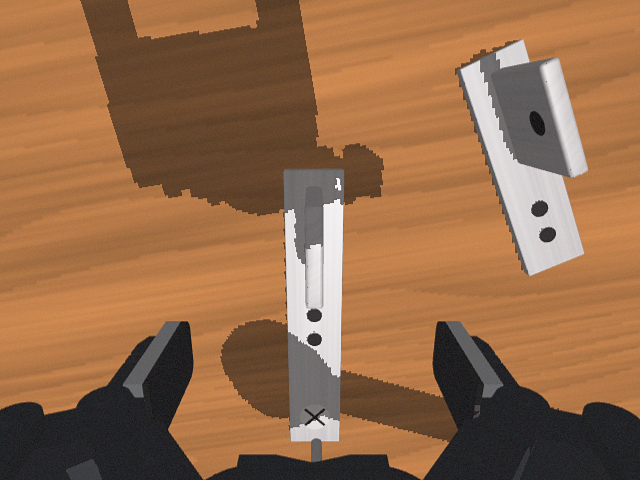

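The cross is now at (315,418) and the bit tip at (316,439), about 2 mm apart on the level. The gripper is open and clear, and the short bracket hasn't moved. I'm handing in.

```bash
python3 -c "
from rig import env
print(env.sign_off())"
```

```text
the job is handed in; nothing more can be done
None
```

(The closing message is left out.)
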